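Stack the spice tins between the rack's stops

TASK

First tap the tin rack's stiff right-hand stop (the one with the steel pointer tab, right as the robot sees it) along until its inner face is level with the white mark on the black clip, never pushing it past the mark. Then stack all the flat metal tins in one square column on the rack, lying flat with their long side along the rack, centred on the board's width and standing close against that stop (a gap of a few millimetres at most). Last, tap the left-hand stop up until it is within a few millimetres of the column, leaving the column square and the right-hand stop on its mark; do not knock the spice jars over or away from their places.

Things in the scene. Friction and masses are not known exactly. Their poses are not given: they have to be found in the camera images.
- rack: Fixed pine board, 100 mm (its x, away from the robot) by 420 mm (its y, to the robot's left) by 18 mm high, lying on the counter; its place and yaw vary. Origin at the centre of its underside; the tins stand on its top, 18 mm above the origin. Two upright wooden stops slide along its y.
- stop_r (a joint): Right-hand stop: travel in m (0 to 0.16) from the rack's right (-y) end; it grows as the stop moves to rack +y (left, inwards). Stiff: it needs about 9 N to move, stays where it is left and does not coast.
- stop_r_face (a point): Foot (level with the board's top, mid-width) of the right-hand stop's inner face, which looks to rack +y; axes as the rack's. The stop: an upright brown wooden plate, 90 mm along rack x, 12 mm thick, top 60 mm above the board, with a heel block behind it (50 mm wide, 30 mm high) that ends 48 mm to rack -y of this point; a steel pointer tab at its far (+x) end, flush with the inner face.
- stop_l (a joint): Left-hand stop: travel in m (0 to 0.16) from the rack's left (+y) end; it grows as the stop moves to rack -y (right, inwards). As stiff as the other.
- stop_l_face (a point): Foot (at the height of the board's top) of the left-hand stop's inner face, which looks to rack -y, at the middle of the rack's width; axes as the rack's. The same plate as the other (12 mm thick, heel ending 48 mm to rack +y of this point), without a tab.
- clip_mark (a point): The mark: a point at mid-width on the board's top, level along rack y with the white line on the black clip; axes as the rack's. The clip is a fixed 12 by 10 mm block, 24 mm high, on the board's far (+x) edge, 57 mm to rack +x of this point, its white line runs over the clip (28 mm above the counter) and on across the edge of the board. The right-hand stop must travel 40 to 130 mm to reach it.
- tin0: A closed flat metal tin, 70 mm (its x) by 84 mm (its y) by 38 mm high, 0.13 to 0.25 kg, with a slightly wider lid band at the top; three to five alike are there, absent ones give None. Origin at the centre of its underside. Gripped from above across its 70 mm width; one that has fallen upside down may stay so.
- tin1: A closed flat metal tin, 70 mm (its x) by 84 mm (its y) by 38 mm high, 0.13 to 0.25 kg, with a slightly wider lid band at the top; three to five alike are there, absent ones give None. Origin at the centre of its underside. Gripped from above across its 70 mm width; one that has fallen upside down may stay so.
- tin2: A closed flat metal tin, 70 mm (its x) by 84 mm (its y) by 38 mm high, 0.13 to 0.25 kg, with a slightly wider lid band at the top; three to five alike are there, absent ones give None. Origin at the centre of its underside. Gripped from above across its 70 mm width; one that has fallen upside down may stay so.
- tin3: A closed flat metal tin, 70 mm (its x) by 84 mm (its y) by 38 mm high, 0.13 to 0.25 kg, with a slightly wider lid band at the top; three to five alike are there, absent ones give None. Origin at the centre of its underside. Gripped from above across its 70 mm width; one that has fallen upside down may stay so.
- tin4: A closed flat metal tin, 70 mm (its x) by 84 mm (its y) by 38 mm high, 0.13 to 0.25 kg, with a slightly wider lid band at the top; three to five alike are there, absent ones give None. Origin at the centre of its underside. Gripped from above across its 70 mm width; one that has fallen upside down may stay so.
- jar_a: Bystander: spice jar 48 mm across, 70 mm high, origin at the underside.
- jar_b: Bystander: spice jar 48 mm across, 75 mm high, origin at the underside.
- jar_c: Bystander: spice jar 48 mm across, 75 mm high, origin at the underside.

How it is judged:
By the outcome, as a careful person would: the job done as asked, in the order asked, and still so for the second after the job is handed in, with the robot touching nothing.
Of tin0, tin1, tin2, tin3, tin4 only 3 to 5 are there at a start; the rules pass over those that are not, and their reading is None.
At some moment in a run one of tin0, tin1, tin2, tin3, tin4 may be knocked a few centimetres aside while the robot is not near it.
Once in a run the grip may slacken for a moment while it holds something.
It also fails if it takes over 210 s, if anything falls off the work surface, if the arm or the gripper's body presses on something with over 40 N, if the wrist force passes 120 N, or if a joint passes its speed limit or range.

ROBOT

A 7-joint arm with a two-finger parallel gripper is mounted at the origin on the work surface. World frame = base frame: x ahead of the robot, y to its left, z up, the work surface at z = 0. Lengths are in mm, angles in rad, forces in N, time in s.
With the tool pointing down it reaches from about 425 to 950 mm from the base axis. Payload 4.7 kg.
Tool frame: the origin (TCP) lies where the fingers leave the gripper's body, on its centre line; the fingertips stand 73 mm ahead of it and the grasp point (between the pads) lies 54 mm ahead of it; z points along the fingers, y is the line along which they close (so a half turn about z gives the same grasp; the last joint's range is limited). The gripper opens to 85 mm and grips with 20 to 120 N. Pads are 22 mm wide; open, the fingers measure 114 mm over their backs; the gripper's body (76 mm by 85 mm) begins 54 mm behind the grasp point. The pads swing forward as they close: fully open they stand 13 mm farther back than shut.
Start: joints at [-1.168, 0.469, -0.049, 1.532, 0.024, 1.141, -0.082], TCP at [282.455, 613.074, 303.935] pointing down, gripper open.
Joint ranges: [-2.59, 2.59], [-0.33, 1.99], [-1.39, 1.29], [0.1, 2.45], [-1.04, 4.18], [0.21, 1.99], [-2.66, 2.66]. Speed limits (rad/s): [2.57, 2.57, 3.14, 3.14, 3.14, 3.14, 3.14].

INTERFACE

Orientations are given as [roll, pitch, yaw] about the fixed x, y, z axes, in that order (R = Rz(yaw) Ry(pitch) Rx(roll)).
In Python, from cell import env gives the robot as it stands. Calls block until the motion is done:
- env.move_to(position, orientation): joint-space move of the TCP to a pose.
- env.move_l(position, rot=None, vel=150, stop_force=None): straight line of the TCP; rot=None keeps the orientation; vel is the mean speed in mm/s. With stop_force (N) it stops when the force on the tool has changed by that much, and returns True; else False.
- env.movej(angles): joint-space move.
- env.gripper_to(opening, strength=None): finger opening in mm; strength is the grip in N (None keeps the last); returns when the fingers have stopped.
- env.wait(seconds).
- env.ik(position, orientation): joint angles nearest the present ones, or None.
- env.get_state(): the state.
- env.capture(name): name is "scene" or "top" or "wrist"; returns a dict with "pixels" (420x560x3 uint8, red, green, blue), "fovy" (degrees; the focal length in pixels is half the picture's height over the tangent of half this angle, whatever the lens; pixels are square), "cx", "cy" (the principal point, pixels), "view" (4x4, takes a point from world to camera coordinates). Camera axes: x right, y down, z forward; pixel columns grow to the right and rows downward; lengths in mm; the calibration is good to about 2 mm. A picture is of the moment at which its call begins. There is no depth.
A pose or a line that the arm cannot do raises env.PlanningError and nothing moves.
- env.hand_in(): hands the job in; it is judged then, once.
The state is a dict: "clock": time; "qpos": joint angles; "qvel": joint speeds; "tau": joint torques, N m; "tool_pos": TCP position; "ee_rot": TCP orientation; "wrist_force": force on the tool from outside, world axes, zero at the start; "ft_torque": the same for the moment, N m; "grip_width": finger opening in mm; "grasp_force": force on a finger pad.
Only numpy, scipy, OpenCV 4.12 (cv2) and the standard library are available. Lean on these libraries where they do the work, as an engineer would, in place of code of your own. Each camera call takes 0.05 s, during which the arm holds its last target. There are 200 camera calls.

## Working session

There is one attempt and no reset: what is moved stays moved. The work goes in short steps, each a Python script; the robot and the scene stay as the last script left them, time stands still between calls to the robot, and variables do not carry over. Pictures are saved under pics/ and viewed, at most 14 in all, crops included, and the job is handed in when it is done.

```bash
ls; mkdir -p pics
python3 - <<'E'
from cell import env
import cv2
for n in("scene","top","wrist"):
    c=env.capture(n); cv2.imwrite(f"pics/{n}0.png",c["pixels"][:,:,::-1]); print(n,c["fovy"],c["cx"],c["cy"],c["view"].round(3).tolist() if hasattr(c["view"],'round') else c["view"])
print(env.get_state())
E
```

```text
cell.py
pics
scene 54.58963350005132 281.84931236968674 207.86667972511393 [[-0.587, 0.81, 0.001, 303.434], [0.528, 0.384, -0.757, -242.559], [-0.614, -0.443, -0.653, 1358.549], [0.0, 0.0, 0.0, 1.0]]
top 49.552145778443034 279.1764140344201 207.06639289695119 [[0.018, -1.0, 0.018, 4.386], [-0.996, -0.02, -0.092, 523.793], [0.093, -0.017, -0.996, 1185.069], [0.0, 0.0, 0.0, 1.0]]
wrist 71.98754821402812 281.992600068169 207.3532925203429 [[0.418, 0.908, -0.002, -673.917], [0.865, -0.398, 0.305, -40.7], [0.276, -0.129, -0.952, 380.022], [0.0, 0.0, 0.0, 1.0]]
{'clock': 0.15, 'qpos': array([-1.16789045,  0.46925844, -0.04862392,  1.53340094,  0.02408895,
        1.14102183, -0.08228731]), 'qvel': array([-0.00154386, -0.00261046,  0.00077783, -0.00226825,  0.00076651,
       -0.00022519,  0.00195933]), 'tau': array([ 3.36335434e-04, -5.10762584e+01, -4.68499702e-02, -2.37977010e+01,
        1.07184827e-02,  5.41444271e-03, -1.52331630e-06]), 'tool_pos': array([282.31810472, 612.75439637, 303.10884895]), 'ee_rot': array([-3.14008903e+00,  2.44399657e-05,  2.70984594e+00]), 'wrist_force': array([-1.10007492, -0.29500634,  0.59733501]), 'ft_torque': array([ 0.04352806,  0.01985718, -0.01326741]), 'grasp_force': 0.0, 'grip_width': 85.49707955933509}
```

View pics/top0.png

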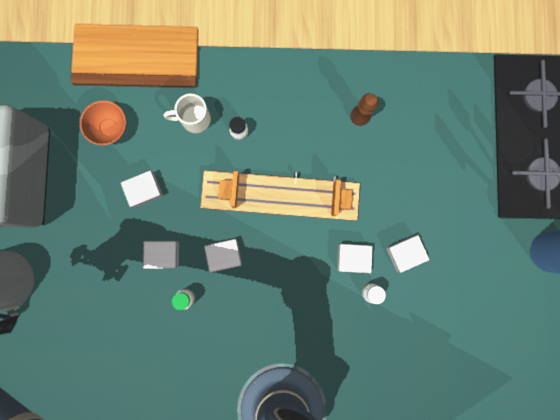

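View pics/scene0.png

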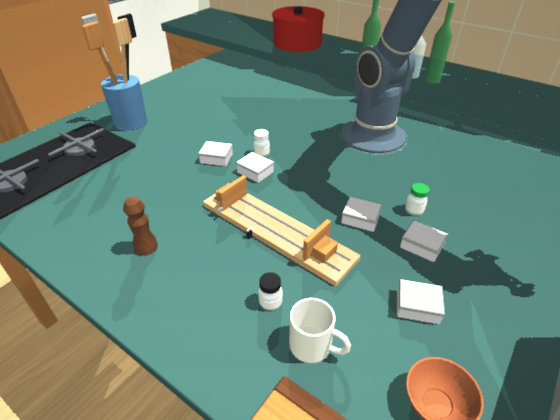

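```bash
cat > h.py <<'E'
from cell import env
import numpy as np, cv2
from scipy.spatial.transform import Rotation as Rot
class Cam:
    def __init__(s,name,save=None):
        c=env.capture(name); s.img=c["pixels"]; V=np.array(c["view"]); s.R=V[:3,:3]; s.t=V[:3,3]
        f=210/np.tan(np.radians(c["fovy"])/2); s.K=np.array([[f,0,c["cx"]],[0,f,c["cy"]],[0,0,1]]); s.C=-s.R.T@s.t
        if save: cv2.imwrite(f"pics/{save}.png",s.img[:,:,::-1])
    def ray(s,px):
        px=np.atleast_2d(np.asarray(px,float)); return np.c_[px,np.ones(len(px))]@np.linalg.inv(s.K).T@s.R
    def onz(s,px,z):
        d=s.ray(px); return s.C+d*((z-s.C[2])/d[:,2])[:,None]
    def proj(s,P):
        q=(np.atleast_2d(P)@s.R.T+s.t)@s.K.T; return q[:,:2]/q[:,2:]
def tri(obs):
    A=np.zeros((3,3));b=np.zeros(3)
    for c,px in obs:
        d=c.ray(px)[0]; d/=np.linalg.norm(d); M=np.eye(3)-np.outer(d,d); A+=M; b+=M@c.C
    return np.linalg.solve(A,b)
E
python3 - <<'E'
from h import *
c=Cam("top"); s=env.get_state()
for n,p,z in [("t",(141,188),38),("t",(160,255),38),("t",(223,255),38),("t",(355,258),38),("t",(408,254),38),("jg",(183,300),70),("jb",(238,128),75),("jw",(374,293),75),("rl",(202,190),18),("rr",(360,200),18),("clip",(296,177),24),("facel",(237,188),78),("facer",(334,196),78)]:
    print(n,c.onz(p,z)[0].round())
w=Cam("wrist"); T=Rot.from_euler('xyz',s["ee_rot"]).as_matrix()
print("cam in tool",T.T@(w.C-s["tool_pos"]),"axes",(w.R@T).round(2))
rp=c.onz((280,195),18)[0]
print(rp)
for yaw in (0,np.pi/2,-np.pi/2,np.pi): print(yaw,env.ik([rp[0],rp[1],350],[np.pi,0,yaw]), env.ik([rp[0],rp[1],100],[np.pi,0,yaw]))
E
```

```text
t [565. 378.  38.]
t [392. 321.  38.]
t [394. 158.  38.]
t [ 393. -186.   38.]
t [ 406. -325.   38.]
jg [281. 251.  70.]
jb [722. 125.  75.]
jw [ 307. -227.   75.]
rl [566. 221.  18.]
rr [ 548. -202.   18.]
clip [605. -29.  24.]
facel [565. 123.  78.]
facer [ 550. -124.   78.]
cam in tool [ 7.72779588e+01  2.11435401e-02 -6.98284665e+01] axes [[ 0.    1.    0.  ]
 [-0.95  0.   -0.3 ]
 [-0.3  -0.    0.95]]
[556.69199554  12.56079601  18.        ]
0 [-0.6895428   0.27672155  0.73790275  1.79117168 -0.20264983  1.15104965
 -1.45816162] [-0.49026138  0.59254711  0.52218805  2.00664912 -0.47056147  0.66160969
 -1.23401637]
1.5707963267948966 [-0.53036812  0.25065753  0.53033599  1.78351786 -0.13824881  1.14431514
  0.04371602] [-0.38258152  0.56430361  0.37429892  2.00057378 -0.3355588   0.63580064
  0.21145833]
-1.5707963267948966 [ 0.76058534  0.47135071 -1.1701939   1.71511554  0.45428457  1.26256042
  2.62801936] [-0.84485408  0.85925169  1.10370494  2.02409901 -0.99633941  0.93655994
 -2.33197005]
3.141592653589793 [-0.35919013  0.23766636  0.31715759  1.77450227 -0.08081767  1.14210459
  1.55406681] [-0.16755869  0.53935115  0.09003508  1.98780827 -0.07981392  0.61772471
  1.54565708]
```

```bash
cat >> h.py <<'E'
import pickle
def snap(name,save):
    c=Cam(name,save); pickle.dump(c,open(f"pics/{save}.pkl","wb")); return c
E
python3 - <<'E'
from h import *
for i,(x,y) in enumerate([(470,230),(500,30),(470,-230)]):
    env.move_to([x,y,330],[np.pi,0,0]); env.wait(.2); snap("wrist",f"o{i}")
    if i==2: snap("top","top1"); snap("scene","scene1")
print(env.get_state()["clock"])
ims=[cv2.imread(f"pics/o{i}.png") for i in range(3)]
m=np.hstack(ims); cv2.imwrite("pics/m.png",cv2.resize(np.vstack([np.hstack(ims[:2]),np.hstack([ims[2],cv2.imread("pics/top1.png")])]),(800,600)))
E
```

```text
4.6
```

View pics/m.png

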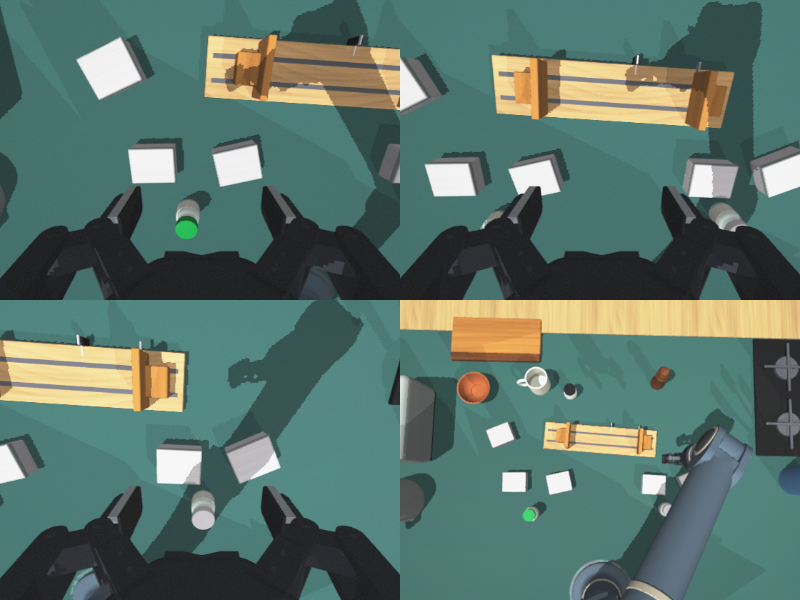

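```bash
cat >> h.py <<'E'
def tins(c,z=38,dmax=45,vmin=135,verbose=False):
    """bright grey top faces -> list of (x,y,yaw of tin x axis,w,l,centre px)"""
    hsv=cv2.cvtColor(c.img,cv2.COLOR_RGB2HSV)
    m=((hsv[...,1]<dmax)&(hsv[...,2]>vmin)).astype(np.uint8)
    m=cv2.morphologyEx(m,cv2.MORPH_OPEN,np.ones((3,3)))
    out=[]
    for k in cv2.findContours(m,cv2.RETR_EXTERNAL,cv2.CHAIN_APPROX_NONE)[0]:
        if cv2.contourArea(k)<600: continue
        k=k[:,0].astype(float)
        if k.min()<2 or k[:,0].max()>556 or k[:,1].max()>416: continue
        P=c.onz(k,z)[:,:2].astype(np.float32)
        (x,y),(a,b),_=r=cv2.minAreaRect(P); B=cv2.boxPoints(r)
        if verbose: print("  blob",np.round([x,y,a,b]))
        e=[B[1]-B[0],B[2]-B[1]]; e.sort(key=np.linalg.norm); w,l=map(np.linalg.norm,e)
        if not(62<w<78 and 76<l<92): continue
        yaw=np.arctan2(e[0][1],e[0][0]); yaw=(yaw+np.pi/2)%np.pi-np.pi/2
        out.append((x,y,yaw,w,l,c.proj([x,y,z])[0]))
    return out
E
python3 - <<'E'
from h import *
L=lambda n:pickle.load(open(f"pics/{n}.pkl","rb"))
import __main__
o=[L(f"o{i}") for i in range(3)]
for i in range(3):
    print(i); [print(np.round(t[:5],2),t[5].round()) for t in tins(o[i],verbose=True)]
def sub(c,px):
    g=cv2.cvtColor(c.img,cv2.COLOR_RGB2GRAY); return cv2.cornerSubPix(g,np.float32([px]).reshape(-1,1,2),(4,4),(-1,-1),(3,30,.01))[0,0]
s=1.4
pts={"Lfar":[(0,(208,37)),(1,(92,55))],"Lnear":[(0,(205,97)),(1,(98,113))],"Rfar":[(1,(334,71)),(2,(185,353-300))],"Rnear":[(1,(323,128)),(2,(183,411-300))]}
for k,v in pts.items():
    ob=[(o[i],sub(o[i],np.array(p)*s)) for i,p in v]
    print(k,[q.round(1).tolist() for _,q in ob],[c.onz(q,18)[0].round(1).tolist() for c,q in ob],tri(ob).round(1))
w=[cv2.resize(c.img[y:y+100,x:x+130,::-1],None,fx=3,fy=3,interpolation=cv2.INTER_CUBIC) for c,x,y in((o[1],270,60),(o[2],70,30))]
cv2.imwrite("pics/z.png",np.hstack(w))
E
```

```text
0
  blob [397. 324.  70.  84.]
  blob [397. 161.  70.  85.]
  blob [568. 382.  70.  84.]
[3.9693e+02 3.2388e+02 3.0000e-02 6.9810e+01 8.4360e+01] [213. 232.]
[3.9701e+02 1.6145e+02 2.3000e-01 6.9890e+01 8.4860e+01] [333. 233.]
[5.6775e+02 3.8173e+02 4.1000e-01 7.0230e+01 8.3740e+01] [153.  97.]
1
  blob [ 396. -184.   84.   70.]
  blob [397. 323.  69.  85.]
  blob [397. 161.  70.  84.]
[ 3.9567e+02 -1.8398e+02 -4.0000e-02  6.9930e+01  8.4230e+01] [437. 254.]
[396.85 322.8    0.    68.66  85.02] [ 71. 252.]
[3.9708e+02 1.6064e+02 2.3000e-01 6.9900e+01 8.3990e+01] [188. 252.]
2
  blob [ 279. -233.   46.   49.]
  blob [ 396. -186.   85.   70.]
  blob [ 410. -327.   69.   83.]
  blob [540. -11. 199.   7.]
  blob [578.  -1. 177.   7.]
[ 3.9560e+02 -1.8579e+02 -4.0000e-02  7.0080e+01  8.4750e+01] [250. 234.]
[ 409.59 -327.07    0.42   68.63   83.36] [355. 225.]
Lfar [[291.70001220703125, 49.599998474121094], [127.80000305175781, 76.9000015258789]] [[621.8, 219.1, 18.0], [621.6, 218.6, 18.0]] [621.8 219.   17.2]
Lnear [[285.8999938964844, 135.3000030517578], [135.39999389648438, 158.3000030517578]] [[523.4, 225.2, 18.0], [523.4, 224.4, 18.0]] [523.2 225.2  16.3]
Rfar [[467.70001220703125, 100.80000305175781], [257.70001220703125, 74.0]] [[596.1, -198.4, 18.0], [596.3, -199.0, 18.0]] [ 596.3 -198.9   17.2]
Rnear [[448.29998779296875, 178.6999969482422], [254.89999389648438, 156.39999389648438]] [[497.7, -192.1, 18.0], [497.3, -193.1, 18.0]] [ 497.2 -193.    16.5]
```

View pics/z.png

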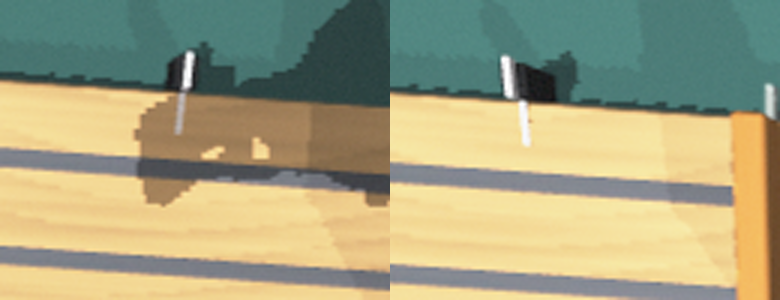

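```bash
cat >> h.py <<'E'
RC=np.array([559.7,13.0]); RY=-0.0615
def r2w(x,y,z=0): c,s=np.cos(RY),np.sin(RY); return np.array([RC[0]+c*x-s*y,RC[1]+s*x+c*y,z])
def w2r(P): P=np.atleast_2d(P); c,s=np.cos(RY),np.sin(RY); d=P[:,:2]-RC; return np.c_[c*d[:,0]+s*d[:,1],-s*d[:,0]+c*d[:,1]]
PO=[np.pi,0,np.pi/2+RY]
E
python3 - <<'E'
from h import *
L=lambda n:pickle.load(open(f"pics/{n}.pkl","rb"))
o=[L(f"o{i}") for i in range(3)]
print("mark o2",w2r(o[2].onz([(114.3,63.3),(116,78.3)],18)).round(1).tolist())
print("mark o1",w2r(o[1].onz([(330,104.3),(331,91.7)],18)).round(1).tolist())
print("cliptop",tri([(o[2],(70+(505-390)/3,30+58/3)),(o[1],(270+190/3,60+52/3))]))
f=w2r(o[2].onz([(184.3,96.7),(184.3,67.5)],78)); print("face r",f)
fy=f[:,1].mean()
env.gripper_to(0)
p=r2w(0,fy-48-11-12)
env.move_to([*p[:2],200],PO); env.move_l([*p[:2],99],vel=120); env.wait(.2); snap("wrist","p0")
print(env.get_state()["tool_pos"],env.get_state()["clock"])
E
```

```text
mark o2 [[50.1, -37.8], [33.6, -38.0]]
mark o1 [[34.1, -38.8], [48.7, -38.4]]
cliptop [620.7128683  -28.60167003  27.69018142]
face r [[  15.87890617 -139.05677599]
 [  43.63517126 -140.10590854]]
[ 547.07496299 -197.27197107   99.6137579 ] 7.875
```

View pics/p0.png

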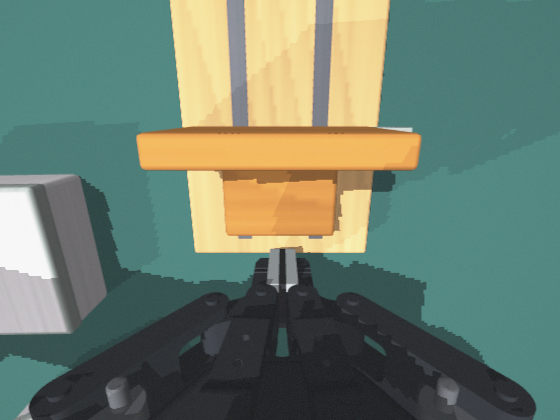

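Run:
```python
from h import *
p=r2w(0,-38.2-59-12,99)
print(env.move_l(p,vel=50,stop_force=35)); env.wait(.3); c=snap("wrist","p1")
s=env.get_state(); print(w2r(s["tool_pos"]),s["tool_pos"],s["wrist_force"],s["clock"])
cv2.imwrite("pics/p1z.png",cv2.resize(c.img[40:240,330:530,::-1],None,fx=3,fy=3,interpolation=cv2.INTER_CUBIC))
```

```text
False
[[-5.05610513e-02 -1.12954690e+02]] [552.70719929 -99.73803867  99.0707129 ] [ 0.47364493 -8.55375199 -1.37929286] 10.4
```

View pics/p1z.png

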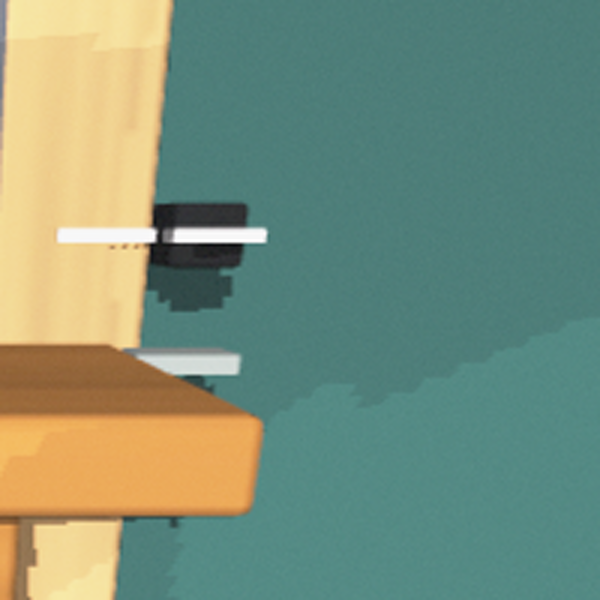

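```bash
cat >> h.py <<'E'
def edges(c,cols,r0,r1,save=None):
    """mean vertical profile, grey"""
    g=cv2.cvtColor(c.img,cv2.COLOR_RGB2GRAY).astype(float)[r0:r1,cols[0]:cols[1]].mean(1); return g
E
python3 - <<'E'
from h import *
c=pickle.load(open("pics/p1.pkl","rb"))
print("line",edges(c,(352,376),112,126).round().tolist()); print("foot",edges(c,(345,358),146,162).round().tolist())
for n,p,z in(("line",(364,118.5),18),("lineclip",(403,118.3),28),("foot",(352,155),18),("top",(400,178.3),78)): print(n,w2r(c.onz(p,z)).round(2))
E
```

```text
line [212.0, 212.0, 213.0, 218.0, 242.0, 247.0, 247.0, 246.0, 243.0, 207.0, 199.0, 212.0, 213.0, 212.0]
foot [211.0, 211.0, 211.0, 211.0, 211.0, 211.0, 212.0, 209.0, 182.0, 112.0, 109.0, 110.0, 113.0, 114.0, 113.0, 112.0]
line [[ 41.77 -37.48]]
lineclip [[ 57.17 -37.26]]
foot [[ 37.11 -55.52]]
top [[ 38.47 -54.67]]
```

Run:
```python
from h import *
env.move_l(r2w(0,-93.0,99),vel=40); env.wait(.3); c=snap("wrist","p2")
s=env.get_state(); print(w2r(s["tool_pos"]),s["wrist_force"],s["clock"])
print("line",edges(c,(352,362),140,162).round().tolist());print("foot",edges(c,(310,325),140,162).round().tolist())
cv2.imwrite("pics/p2z.png",cv2.resize(c.img[110:210,310:430,::-1],None,fx=5,fy=5,interpolation=cv2.INTER_CUBIC))
```

```text
[[-7.46937195e-03 -9.62734853e+01]] [ 0.19197266 -7.3474901  -1.73367794] 11.3083
line [211.0, 211.0, 211.0, 211.0, 211.0, 212.0, 211.0, 212.0, 212.0, 214.0, 233.0, 247.0, 247.0, 246.0, 234.0, 112.0, 109.0, 111.0, 114.0, 114.0, 113.0, 113.0]
foot [142.0, 143.0, 142.0, 141.0, 139.0, 140.0, 139.0, 141.0, 141.0, 141.0, 141.0, 141.0, 140.0, 137.0, 128.0, 110.0, 109.0, 110.0, 113.0, 114.0, 113.0, 113.0]
```

View pics/p2z.png

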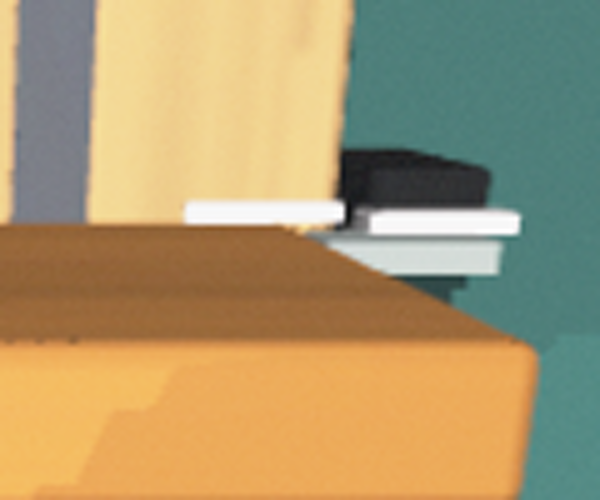

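Run:
```python
from h import *
for t in(-92.0,-91.7,-91.4):
    env.move_l(r2w(0,t,99),vel=20); env.wait(.3); c=snap("wrist","p3"); s=env.get_state()
    a=w2r(s["tool_pos"])[0,1]; print(t,a,s["wrist_force"][1]); print(edges(c,(352,362),146,160).round().tolist())
    if a>-95.75: break
```

```text
-92.0 -95.63009128342439 -8.613799346254703
[212.0, 212.0, 212.0, 212.0, 210.0, 218.0, 247.0, 246.0, 235.0, 113.0, 109.0, 112.0, 114.0, 114.0]
```

```bash
cat >> h.py <<'E'
UP=[np.pi,0,0]
def best(c,guess,z=38,rad=60):
    r=[]
    for v in(135,150,165,120,105,90):
        for t in tins(c,z,vmin=v):
            if np.hypot(t[0]-guess[0],t[1]-guess[1])<rad: r.append((abs(t[3]-70)+abs(t[4]-84.3),v,t))
    return min(r,key=lambda a:a[0]) if r else None
def pick(g,tag,opening=85):
    """g=(x,y,yaw)"""
    env.gripper_to(opening)
    for k in range(4):
        ori=[np.pi,0,np.pi/2+g[2]]
        (env.move_to if k==0 else env.move_l)([g[0],g[1],200],ori); env.wait(.15)
        b=best(snap("wrist",f"{tag}_{k}"),g)
        if b is None: print("no tin seen"); return None
        e,v,t=b; d=np.hypot(t[0]-g[0],t[1]-g[1]); dy=abs(t[2]-g[2]); g=t[:3]
        print(tag,k,np.round(t[:5],2),"v",v)
        if e>4: print("poor shape"); return None
        if d<4 and dy<.03: break
    ori=[np.pi,0,np.pi/2+g[2]]
    env.move_l([g[0],g[1],120],ori,vel=150)
    hit=env.move_l([g[0],g[1],70],vel=60,stop_force=15)
    env.gripper_to(55,70); s=env.get_state(); print("grip",s["grip_width"],s["grasp_force"],s["tool_pos"].round(1),hit)
    env.move_l([g[0],g[1],230],vel=200); s=env.get_state(); print("lift",s["grip_width"],s["grasp_force"],s["clock"])
    return g
E
python3 - <<'E'
from h import *
env.move_l(r2w(0,-115,99)); env.move_l(r2w(0,-115,230))
T=[(396.9,323.4,.02),(397,161,.23),(567.8,381.7,.41),(395.6,-185.,-.04),(409.6,-327,.42)]
for t in T: print([env.ik([t[0],t[1],z],[np.pi,0,np.pi/2+t[2]]) is not None for z in(70,200,230)])
print([env.ik(r2w(0,6,z),PO) is not None for z in(88,300,330)])
env.move_l([*r2w(0,0)[:2],300],PO)
try: pick(T[3],"k0",80)
except env.PlanningError as e: print("PE",e)
E
```

```text
[True, True, True]
[True, True, True]
[True, True, True]
[True, True, True]
[True, True, True]
[True, True, True]
k0 0 [ 3.9464e+02 -1.8467e+02 -4.0000e-02  6.9920e+01  8.4040e+01] v 150
grip 68.94027660771984 79.60971593856812 [ 394.9 -184.8   70.6] False
lift 69.04608477397653 79.53311562538147 19.1583
```

```bash
cat >> h.py <<'E'
def place(n,x,y,tag):
    zf=88+38*n; zh=max(190,zf+45)
    env.move_to(r2w(x,y,max(230,zh)),PO); s=env.get_state(); print("carry",s["grip_width"],s["grasp_force"]); c=snap("wrist",tag+"_h")
    env.move_l(r2w(x,y,zf+12),PO,vel=120); env.wait(.1)
    hit=env.move_l(r2w(x,y,zf-4),vel=25,stop_force=5); s=env.get_state()
    print("down",hit,s["tool_pos"].round(1),w2r(s["tool_pos"]).round(2),s["wrist_force"].round(1),s["grip_width"])
    env.gripper_to(85); env.wait(.1)
    env.move_l(r2w(x,y,zf+10),vel=60); env.move_l(r2w(x,y,zf+130),vel=200); env.wait(.2)
    c=snap("wrist",tag+"_a"); print("clock",env.get_state()["clock"]); return c
E
python3 - <<'E'
from h import *
c=place(0,0,6.1,"s0"); z=56
b=best(c,r2w(0,6.1),z); print(b, w2r(b[2][:2]) if b else None)
cv2.imwrite("pics/s0v.png",np.hstack([cv2.imread("pics/s0_h.png"),c.img[:,:,::-1]])[:,::1]); i=cv2.imread("pics/s0v.png"); cv2.imwrite("pics/s0v.png",cv2.resize(i,(800,300)))
E
```

```text
carry 68.88793796104702 79.50872898101807
down True [560.2  19.2  88.7] [[0.12 6.18]] [-0.4 -0.7  4. ] 69.15697656886258
clock 23.7833
(np.float32(1.4561768), 135, (560.5264892578125, 19.135753631591797, np.float32(-0.062237144), np.float32(69.48071), np.float32(83.36311), array([283.41201627, 211.49335383]))) [[0.44781573 6.17495087]]
```

View pics/s0v.png

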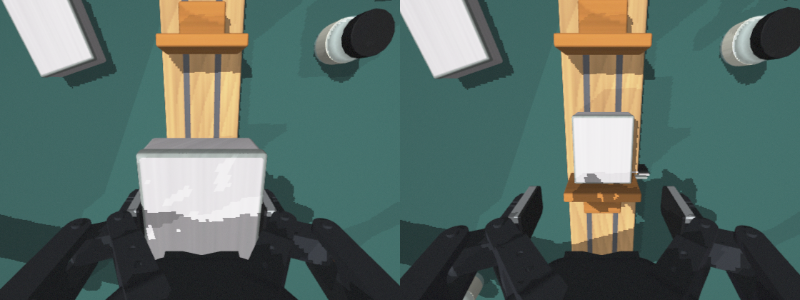

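Run:
```python
from h import *
env.move_l(r2w(0,-112,200),vel=200); env.wait(.2); c=snap("wrist","g0")
print(c.proj(np.array([r2w(0,-38,18),r2w(35,-36,56),r2w(-35,-36,56),r2w(57,-38,28)])).round())
p=c.proj(r2w(15,-38,40))[0].astype(int); cv2.imwrite("pics/g0v.png",cv2.resize(c.img[p[1]-60:p[1]+60,p[0]-90:p[0]+90,::-1],None,fx=4.4,fy=4.4,interpolation=cv2.INTER_CUBIC)); print(p)
```

```text
[[282. 122.]
 [331. 120.]
 [232. 120.]
 [352. 122.]]
[301 122]
```

View pics/g0v.png

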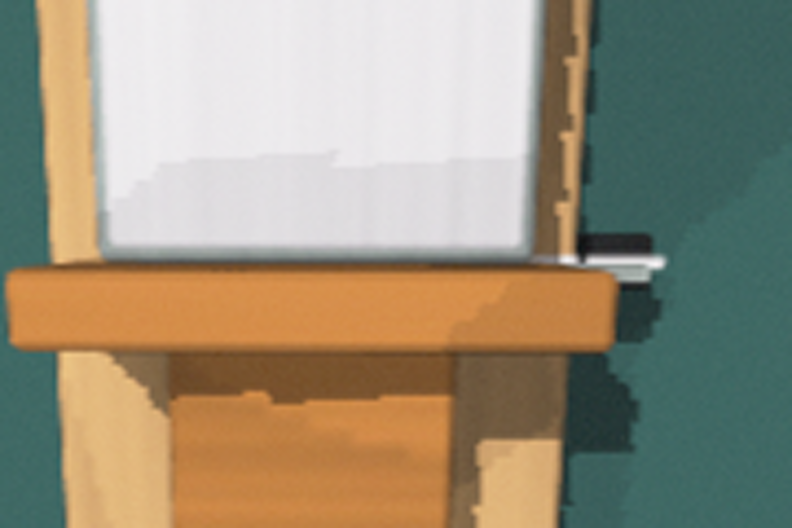

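Run:
```python
from h import *
c=pickle.load(open("pics/g0.pkl","rb"))
q=lambda u,v:(211+u/4.4-.4,62+v/4.4-.4)
for n,u,v,z in(("tin edge",300,258,56),("plate top",300,268,78),("line board",555,262,18),("tinL",97,200,56),("tinR",534,200,56),("boardL",46,200,18),("boardR",577,200,18),("lineclip",630,262,28)):
    print(n,w2r(c.onz(q(u,v),z)).round(1))
```

```text
tin edge [[ -1.8 -36.2]]
plate top [[ -1.5 -37.2]]
line board [[ 46.1 -37.4]]
tinL [[-34.1 -27.5]]
tinR [[ 35.4 -27.3]]
boardL [[-49.8 -26.6]]
boardR [[ 49.5 -26.3]]
lineclip [[ 58.  -37.2]]
```

```bash
cat >> h.py <<'E'
def cycle(n,g,op=85):
    env.move_l([*env.get_state()["tool_pos"][:2],max(300,88+38*n+60)],vel=250)
    if pick(g,f"k{n}",op) is None: return False
    s=env.get_state()
    if s["grip_width"]<64: print("LOST"); return False
    env.move_l([*s["tool_pos"][:2],max(230,88+38*n+45)],vel=250)
    c=place(n,0,6.1,f"s{n}"); b=best(c,r2w(0,6.1),18+38*(n+1))
    if b is None: print("placed not seen"); return False
    t=b[2]; d=w2r(t[:2])[0]; print("PLACED",n,d.round(2),round(float(t[2]-RY),3),np.round(t[3:5],1))
    return abs(d[0])<2.5 and abs(d[1]-6.1)<2.5 and abs(t[2]-RY)<.05
E
python3 - <<'E'
from h import *
if cycle(1,(397,161,.23)): cycle(2,(409.6,-327,.42))
E
```

```text
k1 0 [3.9595e+02 1.6195e+02 2.3000e-01 6.9800e+01 8.3540e+01] v 135
grip 69.15039056927999 79.55220937728882 [396.2 162.1  70.6] False
lift 68.8307516895196 79.51613545417786 29.8667
carry 69.16909245612123 79.3967342376709
down True [560.2  19.2 126.7] [[0.16 6.17]] [-0.   1.1  3.8] 68.95052112586941
clock 34.275
PLACED 1 [0.39 6.2 ] -0.001 [69.7 83.4]
k2 0 [ 408.8  -325.97    0.42   69.86   82.52] v 120
grip 69.1692877473428 79.9519407749176 [ 409.1 -326.3   70.7] False
lift 69.12772887898367 79.50636506080627 39.3667
carry 69.26322695396739 79.38315868377686
down True [560.3  19.2 164.7] [[0.24 6.26]] [-0.2  1.4  5. ] 69.13993582611091
clock 43.9917
PLACED 2 [0.46 7.17] 0.002 [69.9 83.1]
```

Run:
```python
from h import *
if cycle(3,(397,323.4,.02)): cycle(4,(567.8,381.7,.41))
```

```text
k3 0 [3.9593e+02 3.2479e+02 2.0000e-02 6.9690e+01 8.3400e+01] v 135
grip 69.28611649725649 79.69184875488281 [396.3 325.1  70.7] False
lift 69.38736354543094 79.32673931121826 48.9083
carry 69.28708037270545 79.74265694618225
down True [560.3  19.1 202.7] [[0.18 6.13]] [-0.5  0.4  4. ] 69.08579958472401
clock 53.2583
PLACED 3 [0.44 6.28] -0.0 [69.9 83.4]
k4 0 [5.6687e+02 3.8490e+02 4.1000e-01 7.0380e+01 8.7210e+01] v 135
grip 69.03961566929787 80.19691944122314 [567.4 385.1  70.9] False
lift 69.28846967085603 79.68043327331543 58.25
carry 69.49663223498362 79.65132236480713
down True [560.3  19.1 240.8] [[0.21 6.12]] [-0.9  0.3  4.5] 69.30141497935517
clock 62.775
PLACED 4 [0.42 4.54] 0.001 [69.9 83.6]
```

Run:
```python
from h import *
z=240
env.move_l(r2w(0,4.5,z+30),PO); env.move_l(r2w(0,4.5,z),vel=60,stop_force=10)
env.gripper_to(55,40); env.move_l(r2w(0,4.5,z+6),vel=40); print(env.get_state()["grip_width"])
env.move_l(r2w(0,6.2,z+6),vel=20); print(env.move_l(r2w(0,6.2,z-4),vel=20,stop_force=4), env.get_state()["tool_pos"])
env.gripper_to(85,70); env.wait(.1); env.move_l(r2w(0,6.2,z+10),vel=60); env.move_l(r2w(0,6.1,z+130),vel=200); env.wait(.2)
c=snap("wrist","s5_a"); b=best(c,r2w(0,6.1),208)[2]; print(w2r(b[:2]),b[2]-RY,b[3:5])
# left stop: look with closed gripper
env.gripper_to(0)
env.move_l(r2w(0,60,z+130),vel=250); env.wait(.2); c=snap("wrist","l0"); snap("top","top2"); 
print(c.proj(np.array([r2w(0,134,18),r2w(0,134,78)])),env.get_state()["clock"])
cv2.imwrite("pics/l0v.png",cv2.resize(np.hstack([c.img,pickle.load(open("pics/top2.pkl","rb")).img])[:,:,::-1],(800,300)))
```

```text
69.47216147084721
True [560.36564588  19.10304634 240.51174989]
[[0.58869138 6.30132559]] 0.00014202669 (np.float32(69.915504), np.float32(83.30905))
[[281.71894409 116.41864661]
 [281.60302675 116.72525389]] 68.6083
```

View pics/l0v.png

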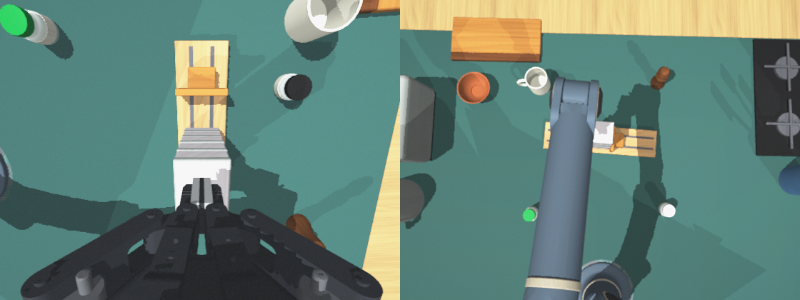

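```bash
cat >> h.py <<'E'
A=-0.38
RT=(Rot.from_rotvec(A*np.array([np.cos(RY),np.sin(RY),0]))*Rot.from_euler('xyz',PO)); LO=RT.as_euler('xyz')
def tcp_tip(y,z,x=0): return r2w(x,y,z)-RT.apply([-11,0,73])   # leading lower tip edge at rack (x,y), height z
E
python3 - <<'E'
from h import *
c=pickle.load(open("pics/l0.pkl","rb"))
hsv=cv2.cvtColor(c.img,cv2.COLOR_RGB2HSV)[85:140,262:300].mean(1); print([(85+i,*map(int,v)) for i,v in enumerate(hsv)][::2])
for r in(98,122,134): print(r,w2r(c.onz((281,r),78)),w2r(c.onz((281,r),48)))
print(LO,RT.apply([0,0,1]))
q=env.get_state()["qpos"]
for y in(190,150,100): print(tcp_tip(y,26).round(),env.ik(tcp_tip(y,26),LO),env.ik(tcp_tip(y,150),LO) is not None)
E
```

```text
[(85, 43, 68, 220), (87, 40, 68, 221), (89, 41, 69, 221), (91, 40, 70, 221), (93, 17, 81, 224), (95, 19, 146, 245), (97, 19, 149, 244), (99, 18, 150, 243), (101, 18, 150, 243), (103, 18, 150, 242), (105, 17, 153, 238), (107, 16, 154, 237), (109, 16, 155, 234), (111, 15, 157, 229), (113, 16, 156, 233), (115, 16, 155, 235), (117, 16, 155, 236), (119, 16, 154, 237), (121, 16, 157, 233), (123, 14, 159, 184), (125, 20, 147, 245), (127, 20, 145, 246), (129, 20, 146, 246), (131, 20, 146, 246), (133, 15, 156, 228), (135, 33, 85, 161), (137, 33, 85, 160), (139, 33, 85, 160)]
98 [[ -0.66401525 154.95450964]] [[ -0.80016729 156.48756087]]
122 [[ -0.73679899 127.95515404]] [[ -0.87898301 127.2506255 ]]
134 [[ -0.77453576 113.95658303]] [[ -0.91984722 112.09191868]]
[3.14159265 0.38       1.50929633] [-0.02279723 -0.37021923 -0.92866464]
[574. 240.  90.] [-1.06658576  0.84039633  0.74634602  1.75839133 -0.25566177  0.92004452
 -0.34263955] True
[571. 200.  90.] [-1.03619803  0.82169143  0.76054897  1.81250044 -0.25239482  0.8729667
 -0.29038883] True
[568. 150.  90.] [-0.99079603  0.80135937  0.77681272  1.87194001 -0.24880254  0.81619686
 -0.22175665] True
```

Run:
```python
from h import *
env.move_l(r2w(0,190,370),PO,vel=250)
env.move_to(tcp_tip(180,160),LO); env.move_l(tcp_tip(180,33),vel=120)
print(env.move_l(tcp_tip(111,33),vel=45,stop_force=35)); env.wait(.3); c=snap("wrist","l1"); s=env.get_state()
tip=w2r(s["tool_pos"]+RT.apply([-11,0,73])); print("tip",tip,s["wrist_force"],s["clock"])
print(c.proj(np.array([r2w(0,y,78) for y in(50,65,77)])).round(1), c.C)
cv2.imwrite("pics/l1v.png",c.img[:,:,::-1])
```

```text
False
tip [[-3.82184113e-02  1.14770965e+02]] [-2.33763777  9.3771545   4.47018054] 73.1417
[[280.3 412.4]
 [280.3 403.5]
 [280.3 395.7]] [575.48110933 262.51927018 133.28325326]
```

View pics/l1v.png

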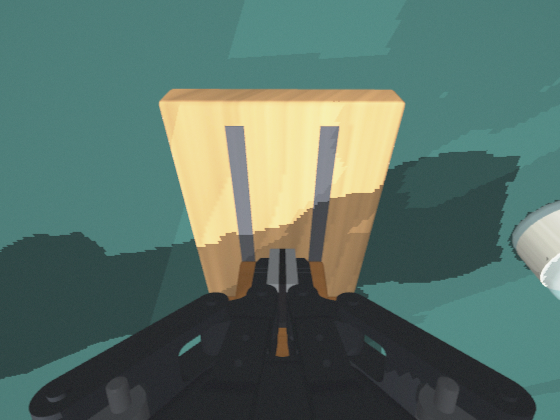

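Run:
```python
from h import *
env.move_l(tcp_tip(130,33),vel=100); env.move_l(tcp_tip(175,260),vel=200)
env.move_l(r2w(0,60,330),PO,vel=250); env.move_l(r2w(0,-20,310),PO,vel=250); env.wait(.2); c=snap("wrist","l2")
p=c.proj(np.array([r2w(0,48.3,208),r2w(0,66.8,78),r2w(0,78.8,78),r2w(0,48.3,18)])); print(p.round(1),env.get_state()["clock"])
cv2.imwrite("pics/l2v.png",cv2.resize(c.img[40:240,180:400,::-1],None,fx=3,fy=3,interpolation=cv2.INTER_CUBIC))
```

```text
[[280.8 136. ]
 [281.4 107.5]
 [281.5  94.4]
 [281.5 124.9]] 76.2833
```

View pics/l2v.png

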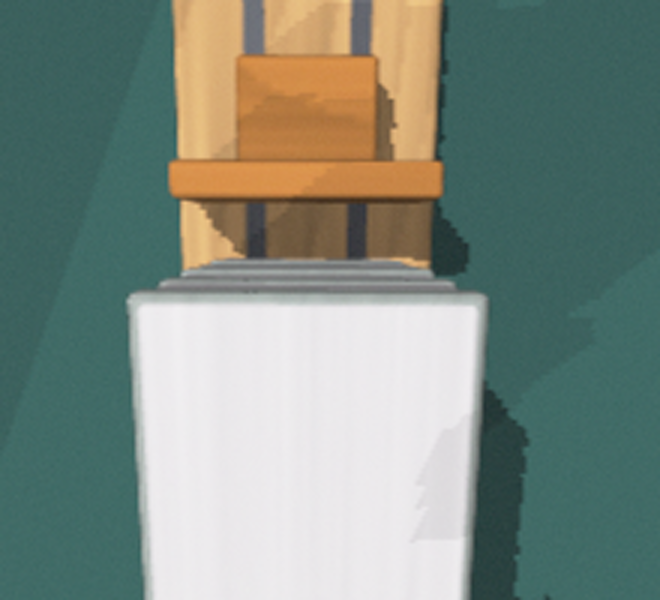

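Run:
```python
from h import *
env.move_l(r2w(0,60,330),PO,vel=250); env.move_l(tcp_tip(175,260),LO,vel=200); env.move_l(tcp_tip(130,33),vel=200)
for t in(93.8,93.2,92.6):
    env.move_l(tcp_tip(t,33),vel=35 if t>93.5 else 15,stop_force=30); env.wait(.25); s=env.get_state(); a=w2r(s["tool_pos"]+RT.apply([-11,0,73]))[0,1]; print(t,a,s["wrist_force"].round(1))
    if a<97.5: break
env.move_l(tcp_tip(130,33),vel=100); env.move_l(tcp_tip(175,260),vel=200)
env.move_l(r2w(0,60,330),PO,vel=250); env.move_l(r2w(0,-20,310),PO,vel=250); env.wait(.2); c=snap("wrist","l3")
p=c.proj(np.array([r2w(0,48.3,208),r2w(0,50,78),r2w(0,62,78),r2w(0,48.3,56)])); print(p.round(1),env.get_state()["clock"])
cv2.imwrite("pics/l3v.png",cv2.resize(c.img[80:200,200:370,::-1],None,fx=4.4,fy=4.4,interpolation=cv2.INTER_CUBIC))
```

```text
93.8 97.34791686546512 [-1.9  8.9  4.6]
[[280.8 136. ]
 [281.4 125.2]
 [281.4 112.6]
 [281.4 126.1]] 83.725
```

View pics/l3v.png

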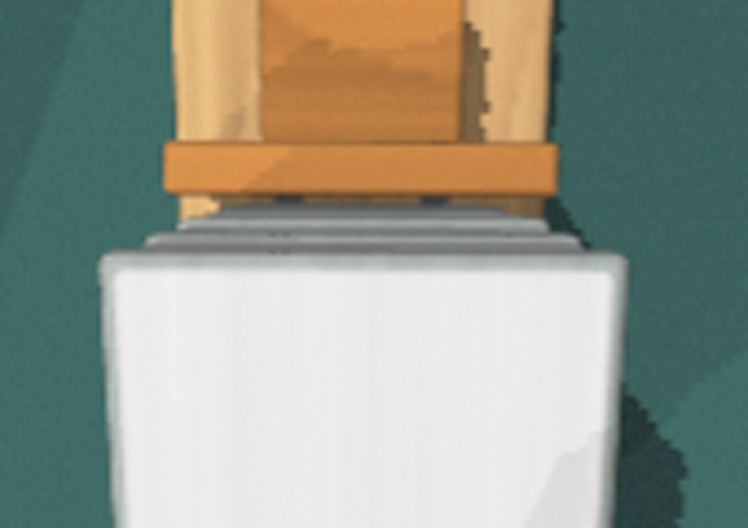

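Run:
```python
from h import *
env.move_l(r2w(0,-20,330),vel=150); b=best(Cam("wrist"),r2w(0,6.1),208,80); print(b and (w2r(b[2][:2]),b[2][2]-RY))
env.move_l(r2w(0,-125,330),PO,vel=200); env.wait(.2); c=snap("wrist","f0")
p=c.proj(r2w(50,-38,28))[0].astype(int); print(p)
a=cv2.resize(c.img[p[1]-35:p[1]+35,p[0]-75:p[0]+35,::-1],(400,255),interpolation=cv2.INTER_CUBIC)
s=snap("scene","f1").img[130:330,180:400,::-1]; s=cv2.resize(s,(400,364),interpolation=cv2.INTER_CUBIC)
cv2.imwrite("pics/fv.png",np.vstack([a,s])); print(env.get_state()["clock"])
```

```text
(array([[0.39329657, 6.03547784]]), np.float32(0.00037591532))
[322 108]
85.0333
```

Run:
```python
import cv2; i=cv2.imread("pics/fv.png"); cv2.imwrite("pics/fv2.png",cv2.resize(i,None,fx=.95,fy=.95))
```

```text
(no output)
```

View pics/fv2.png

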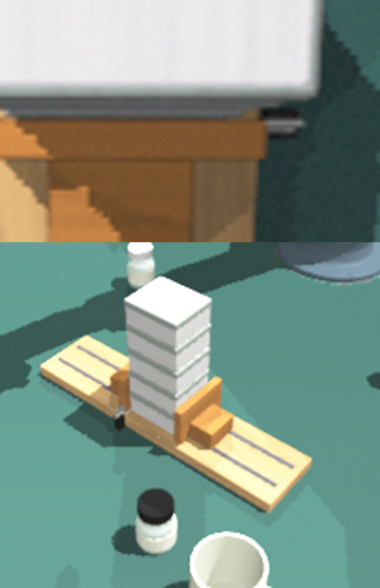

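The last picture shows a square column of five tins between both stops. The pointer tab is level with the clip's white line, at about (285,122) in the upper crop. The black- and white-lidded jars are still standing.

```bash
python3 -c "
from cell import env
print(env.hand_in())"
```

```text
the job is handed in; nothing more can be done
None
```

The job is handed in, with no verdict returned: the right stop is about 0.3 mm short of its mark, all five tins are in one square column 1–2 mm from that stop, the left stop is about 2.5 mm from the column, and no jar was touched.

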